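Test the round pull scale before portioning

TASK

Test the pull scale with the round barrel before the portions are weighed: draw its grip out until its pointer is level with the clip set on the edge of its own board, hold it still there for about two seconds, then ease it all the way back home without letting it snap, and let go. Do not pull the flat box-shaped scale next to it.

Things in the scene. Friction and masses are not known exactly. Their poses are not given: they have to be found in the camera images.
- round_grip (a point): Grasp point on the axis of the round scale's grip: black upright round post, 24 mm diameter, foot 17 mm and top 87 mm above the table; this point, at 66 mm, moves with it. x points level along the rod to the barrel (its end 65 mm away when home; board turned up to 20 deg): pull towards minus x, roughly to the robot; y to the board's rule edge; z up. A thin pointer reaches 42 mm to y at the same x.
- round_slide (a joint): How far the round scale's grip is drawn straight out, m: 0 home, 0.13 stop. Spring pulls back 2 N at home, 10 N at 0.11; let go when drawn out, it snaps home. Scale: round grey metal barrel, 48 mm across, 185 mm long, top 60 mm above the table, lying on a fixed plywood board 430 x 110 x 12 mm; an 8 mm rod, axis 36 mm above the table, joins barrel and post.
- set_clip (a point): Top centre of the small brass clip (9 mm along the board, 26 mm across, top 28 mm above the table) on the rule edge of the round scale's board, 40 to 115 mm from home. Fixed; 57 mm to the y side of the line the grip runs on, clear of the slide. Axes as round_grip's. The pointer is level with it when clip and round_grip have the same position along x.
- flat_slide (a joint): How far the other scale's grip is drawn out, m; 0 home. It has a flat box-shaped metal body (180 x 62 mm, top 48 mm above the table) and a square black post 20 mm wide, 87 mm high, on a like board with its own clip. The scales stand side by side, 0.31 to 0.48 m apart, and may change places. Leave it home.

How it is judged:
By the outcome, as a careful person would: the job done as asked, in the order asked, and still so for the second after the job is handed in, with the robot touching nothing.
It also fails if it takes over 37 s, if anything falls off the work surface, if the arm or the gripper's body presses on something with over 40 N, if the wrist force passes 120 N, or if a joint passes its speed limit or range.

ROBOT

A 6-joint arm with a two-finger parallel gripper is mounted at the origin on the work surface. World frame = base frame: x ahead of the robot, y to its left, z up, the work surface at z = 0. Lengths are in m, angles in rad, forces in N, time in s.
With the tool pointing down it reaches from about 0.35 to 0.775 m from the base axis. Payload 7.3 kg.
Tool frame: the origin (TCP) lies midway between the tips of the shut fingers; the grasp point (between the pads) lies 19 mm behind it; z points along the fingers, y is the line along which they close (so a half turn about z gives the same grasp; the last joint's range is limited). The gripper opens to 92 mm and grips with 3 to 60 N. Pads are 19 mm wide; open, the fingers measure 130 mm over their backs; the gripper's body (75 mm by 190 mm) begins 47 mm behind the grasp point.
Start: joints at [0.955, 0.342, 1.524, -0, 1.275, -0.146], TCP at [0.238, 0.468, 0.227] pointing down, gripper open.
Joint ranges: [-2.53, 2.53], [-0.77, 2.02], [0.04, 2.7], [-1, 4.14], [0.28, 2.66], [-3.11, 3.11]. Speed limits (rad/s): [2.57, 2.57, 3.14, 3.14, 3.14, 3.14].

INTERFACE

Orientations are given as a 3x3 rotation matrix whose columns are the frame's x, y, z axes.
In Python, from workcell import r, cams, cut_out, pinpoint gives the robot as it stands.
- The arm moves only by the shell command python3 -m pendant 'ROWS' [FORCE]. ROWS is JSON, one flat list of numbers, 5 for each row, row after row: the finger opening in m, from 0 to 0.0918, then the shift along the tool's x, y, z in m, then the turn about the tool's z in rad. In form: [gripper, dx, dy, dz, yaw, gripper, dx, dy, dz, yaw, ...]. A call has 1 to 12 rows; each row shifts and turns the commanded pose from where the row before left it, along the tool's axes as they then stand; what a row does not reach is not made up. A row lasts 1/8 s, in which the tool goes at most 62.5 mm and 10.7 degrees, less where a joint would pass 70% of its speed; a pose out of reach is approached as far as the arm can. A call with a gripper value outside its range is refused whole. The fingers move at their own pace and stop on an object; FORCE is the grip in N (left out, the last holds). Time passes only in rows, so rows that do not move let the fingers close. It gives the time, the measured TCP pose, the force, the opening and the grip force at its end, in the units of the state.
- r.state(): the state, without advancing time (a new reading comes with each control period).
- cams.camera(name): name is "scene" or "top" or "wrist"; returns a dict with "pixels" (400x640x3 uint8, red, green, blue), "K" (3x3 intrinsics, pixels), "T" (4x4, takes a point from camera to world coordinates); the wrist camera has in their place "T_tool_cam" (4x4, takes a point from camera to tool coordinates, whose origin is the TCP and whose axes are the flange's). Camera axes: x right, y down, z forward; pixel columns grow to the right and rows downward; lengths in m; the calibration is good to about 2 mm. A picture is of the moment at which its call begins: read the wrist's pose just before it. There is no depth.
- r.hand_in(): hands the job in; it is judged then, once.
Trained networks look in the newest picture that a camera, given by its name, has taken for a name from the list of things; names that differ only in an ending like _2 or _b are one class to them, and where a whole thing is asked for, a point or a joint stands for the part that bears it (a point fixed in the world has none). Each returns a list of dicts, best first, with "conf" (0 to 1); they miss things now and then, are a little off and sometimes report something else, mostly with a low value. They report only what shows in the picture. A call takes as long as a camera call.
- cut_out(camera, target): "mask" (400x640 bool, what is visible of it) and "centre" ([column, row] in pixels, amid what is visible of it).
- pinpoint(camera, target): "centre" ([column, row] in pixels: a listed point, or the origin of a listed thing).
The state is a dict: "time_s": time; "q": joint angles; "joint_vel": joint speeds; "joint_torque": joint torques, N m; "tool_pos": TCP position; "tool_rot": TCP orientation; "ft_force": force on the tool from outside, world axes, zero at the start; "moment": the same for the moment, N m; "finger_gap": finger opening in m; "grip_force": force on a finger pad.
Only numpy, scipy, OpenCV 4.12 (cv2) and the standard library are available. Lean on these libraries where they do the work, as an engineer would, in place of code of your own. Each camera call takes 0.05 s, during which the arm holds its last target. There are 200 camera calls.

## Working session

There is one attempt and no reset: what is moved stays moved. The work goes in short steps, Python scripts to look and compute and a shell command to move; the robot and the scene stay as the last step left them, time stands still between calls to the robot, and variables do not carry over. Pictures are saved under pics/ and viewed, at most 10 in all, crops included, and the job is handed in when it is done.

```bash
mkdir -p pics; ls; python3 - <<'E'
from workcell import r,cams,cut_out,pinpoint
import cv2,numpy as np
s=r.state();print(s['time_s'],s['tool_pos'],s['tool_rot'])
for n in ('top','scene'):
    c=cams.camera(n)
    im=c['pixels'][:,:,::-1].copy()
    for t in ('round_grip','set_clip'):
        for d in pinpoint(n,t)[:3]:
            print(n,t,d)
            # rays to plane
            z={'round_grip':.066,'set_clip':.028}[t]
            v=c['T'][:3,:3]@np.linalg.inv(c['K'])@[*d['centre'],1];o=c['T'][:3,3]
            print(o+v*(z-o[2])/v[2])
    for t in ('round_slide','flat_slide'):
        for d in cut_out(n,t)[:2]: print(n,t,d['conf'],d['centre'],d['mask'].sum())
    cv2.imwrite(f'pics/{n}0.png',im)
E
```

```text
pics
0.0 [0.23742663 0.46778763 0.22604469] [[-8.91682108e-01  4.52661319e-01 -8.65184977e-04]
 [ 4.52662105e-01  8.91681210e-01 -1.27985143e-03]
 [ 1.92129951e-04 -1.53285707e-03 -9.99998807e-01]]
top round_grip {'centre': [220.9, 193.5], 'conf': 0.61}
[0.60029885 0.22170242 0.066     ]
top set_clip {'centre': [201.4, 230.2], 'conf': 0.49}
[0.52316124 0.27427482 0.028     ]
top round_slide 0.58 [222.2, 192.1] 247
top flat_slide 0.71 [404.1, 151.0] 260
scene round_grip {'centre': [453.3, 257.4], 'conf': 0.57}
[0.59007268 0.22561619 0.066     ]
scene set_clip {'centre': [485.7, 253.9], 'conf': 0.56}
[0.52085516 0.26961393 0.028     ]
scene round_slide 0.72 [449.4, 268.0] 769
scene flat_slide 0.82 [200.4, 231.3] 850
```

View pics/top0.png

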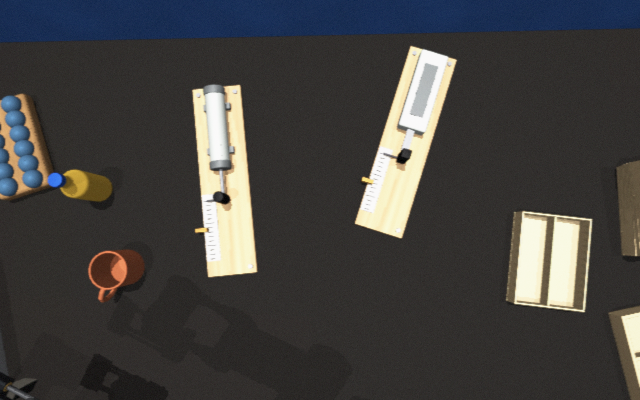

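View pics/scene0.png

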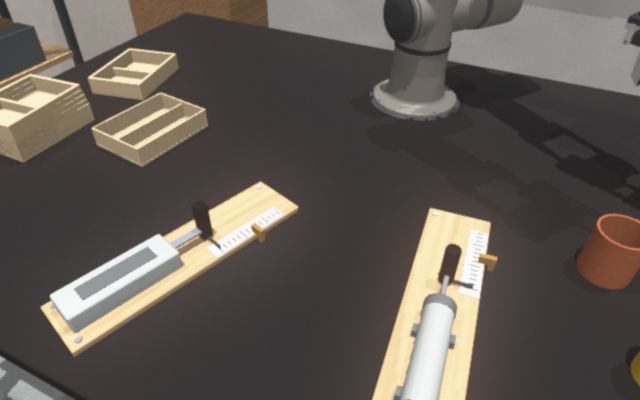

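The top view shows the round barrel at left: barrel near (217,125), post (220,197), clip (203,230). The flat scale is at right. The networks agree with this. Next I'll get the board direction.

```bash
cat >h.py <<'E'
import numpy as np,cv2
from workcell import r,cams,cut_out,pinpoint
def ray(c,uv,z,T):
    v=T[:3,:3]@np.linalg.inv(c['K'])@[*uv,1];o=T[:3,3]
    return (o+v*(z-o[2])/v[2])[:2]
def shot(n):
    s=r.state();c=cams.camera(n)
    if n=='wrist':
        M=np.eye(4);M[:3,:3]=s['tool_rot'];M[:3,3]=s['tool_pos'];T=M@c['T_tool_cam']
    else:T=c['T']
    return s,c,T
E
python3 - <<'E'
from h import *
s,c,T=shot('top')
h=cv2.cvtColor(c['pixels'],cv2.COLOR_RGB2HSV)
m=((h[...,2]>120)&(h[...,0]<30)&(h[...,1]>40)).astype(np.uint8); m[:,:165]=0;m[:,300:]=0
k=np.ones((5,5));m=cv2.morphologyEx(m,cv2.MORPH_OPEN,np.ones((3,3)))
p=np.array([ray(c,q,.012,T) for q in np.argwhere(m)[:,::-1]])
b=cv2.minAreaRect(p.astype(np.float32)*1000);print(b,cv2.boxPoints(b))
w=cams.camera('wrist');print(w['T_tool_cam'],w['K'])
E
```

```text
((636.8994140625, 237.07522583007812), (429.99566650390625, 131.04603576660156), 4.683716773986816) [[417.26926 284.82376]
 [427.96982 154.2153 ]
 [856.52954 189.32669]
 [845.829   319.93515]]
[[-1.61989023e-03 -9.57206879e-01 -2.89400013e-01  7.89032737e-02]
 [ 9.99998488e-01 -1.73377356e-03  1.37153407e-04 -2.55513529e-04]
 [-6.33038275e-04 -2.89399353e-01  9.57208239e-01 -1.57835151e-01]
 [ 0.00000000e+00  0.00000000e+00  0.00000000e+00  1.00000000e+00]] [[352.32513503   0.         322.77499372]
 [  0.         352.32513503 199.30561668]
 [  0.           0.           1.        ]]
```

```bash
python3 -m pendant '[0.05,-0.043,-0.0056,0,0, 0.05,-0.043,-0.0056,0,0, 0.05,-0.043,-0.0056,0,0, 0.05,-0.043,-0.0056,0,0, 0.05,-0.043,-0.0056,0,0, 0.05,-0.043,-0.0056,0,0, 0.05,-0.043,-0.0056,0,0, 0.05,-0.043,-0.0056,0,0, 0.05,-0.043,-0.0056,0,0, 0.05,-0.043,-0.0056,0,0]' 60
python3 -m pendant '[0.05,0,0,0,0.17, 0.05,0,0,0,0.17, 0.05,0,0,0,0.17, 0.05,0,0,0,0.17, 0.05,0,0,0,0.17, 0.05,0,0,0,0.169, 0.05,0,0,0,0]'
cat >look.py <<'E'
from h import *
import sys
s,c,T=shot('wrist')
print(s['time_s'],s['tool_pos'],s['finger_gap'],s['grip_force'],s['ft_force'])
a=np.radians(4.7);R=np.array([[np.cos(a),np.sin(a)],[-np.sin(a),np.cos(a)]])
M=s['tool_rot'];print('tool y ang',np.degrees(np.arctan2(M[1,1],M[0,1])))
for t,z in (('round_grip',.066),('set_clip',.028)):
    for d in pinpoint('wrist',t)[:2]:
        p=ray(c,d['centre'],z,T);print(t,d,p,'scale axes rel TCP',R@(p-s['tool_pos'][:2]))
cv2.imwrite('pics/'+sys.argv[1],c['pixels'][:,:,::-1])
E
python3 look.py w1.png
```

```text
time_s: 1.85
tool_pos: [0.5968, 0.2226, 0.2267]
tool_rot: [[-0.892, 0.453, 0.0], [0.453, 0.892, 0.0], [0.0, 0.0, -1.0]]
ft_force: [-0.0, 0.7, 0.7]
finger_gap: 0.0498
grip_force: 0.0
time_s: 2.72
tool_pos: [0.5957, 0.2236, 0.2266]
tool_rot: [[-0.083, 0.997, -0.0], [0.997, 0.083, 0.0], [0.0, -0.0, -1.0]]
ft_force: [0.3, 0.2, 0.6]
finger_gap: 0.05
grip_force: 0.0
2.725 [0.59570057 0.22355467 0.2266229 ] 0.04997197941887453 0.0 [0.28178808 0.24420254 0.60254936]
tool y ang 4.7831401164975444
round_grip {'centre': [321.7, 181.2], 'conf': 0.97} [0.59406871 0.22334509] scale axes rel TCP [-1.64354010e-03 -7.51576356e-05]
set_clip {'centre': [251.9, 112.3], 'conf': 0.75} [0.52066554 0.27785958] scale axes rel TCP [-0.07033305  0.06027056]
```

View pics/w1.png

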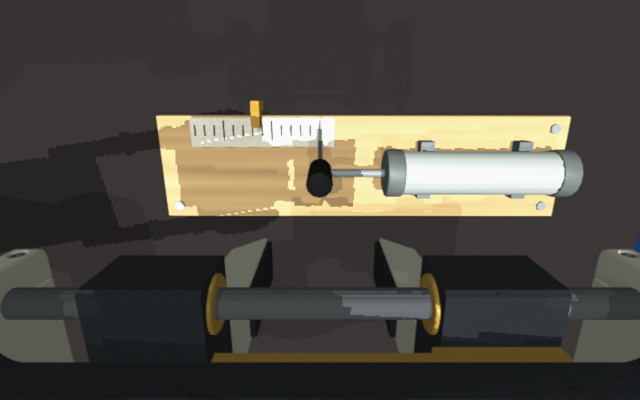

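The wrist view shows the post at (320,180), pointer (319,125–160) and clip (256,113). The post lies 1.6 mm from the TCP. I'll descend and grip.

```bash
python3 -m pendant '[0.05,0,-0.0015,0.036,0, 0.05,0,0,0.036,0, 0.05,0,0,0.036,0, 0.05,0,0,0.036,0, 0.05,0,0,0.036,0, 0.05,0,0,0,0, 0.05,0,0,0,0]' 35
python3 look.py w2.png
python3 -m pendant '[0.015,0,0,0,0, 0.015,0,0,0,0, 0.015,0,0,0,0, 0.015,0,0,0,0, 0.015,0,0,0,0, 0.015,0,0,0,0]' 35
```

```text
time_s: 3.75
tool_pos: [0.5952, 0.2237, 0.0482]
tool_rot: [[-0.083, 0.997, 0.002], [0.997, 0.083, 0.001], [0.0, 0.002, -1.0]]
ft_force: [0.7, -0.7, 1.4]
finger_gap: 0.0501
grip_force: 0.0
3.75 [0.59515404 0.22367833 0.04815827] 0.05008606697011543 0.0 [ 0.71946981 -0.68621638  1.35679265]
tool y ang 4.747810463032652
set_clip {'centre': [187.3, 131.9], 'conf': 0.83} [0.52236294 0.27781618] scale axes rel TCP [-0.06811036  0.0599202 ]
time_s: 4.65
tool_pos: [0.5924, 0.2233, 0.0468]
tool_rot: [[-0.082, 0.997, -0.004], [0.997, 0.082, -0.001], [-0.0, -0.004, -1.0]]
ft_force: [-7.2, -1.4, 5.9]
finger_gap: 0.0231
grip_force: 35.0
```

```bash
python3 -m pendant '[0.015,0,-0.003,0,0, 0.015,0,-0.006,0,0, 0.015,0,-0.008,0,0, 0.015,0,-0.01,0,0, 0.015,0,-0.01,0,0, 0.015,0,-0.01,0,0, 0.015,0,-0.008,0,0, 0.015,0,-0.005,0,0, 0.015,0,0,0,0, 0.015,0,0,0,0]' 40
python3 look.py w3.png
```

```text
time_s: 5.9
tool_pos: [0.5345, 0.2186, 0.0469]
tool_rot: [[-0.082, 0.997, 0.001], [0.997, 0.082, 0.0], [0.0, 0.001, -1.0]]
ft_force: [6.4, 1.4, -1.9]
finger_gap: 0.0233
grip_force: 40.0
5.9 [0.53454807 0.21857703 0.04689901] 0.02331898891071055 40.002901554107666 [ 6.4403186   1.41306406 -1.88840036]
tool y ang 4.699653189234242
round_grip {'centre': [325.6, 279.1], 'conf': 0.82} [0.53511227 0.21838494] scale axes rel TCP [ 0.00054656 -0.00023767]
set_clip {'centre': [310.8, 133.4], 'conf': 0.73} [0.52323697 0.27710284] scale axes rel TCP [-0.00647755  0.05925583]
```

View pics/w3.png

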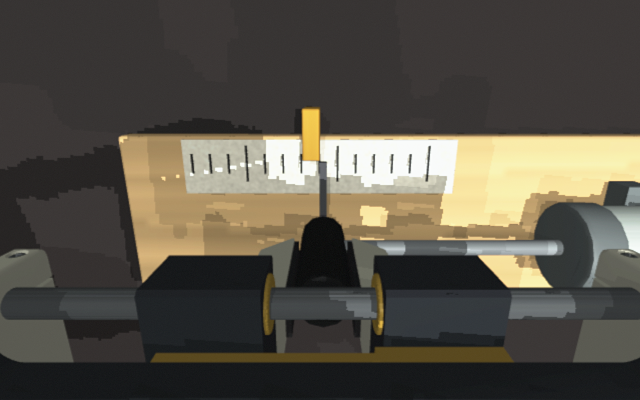

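The pointer is at column 323 and the clip spans 302–320 (18 px = 9 mm), so about 6 mm remains.

```bash
python3 -m pendant '[0.015,0,-0.002,0,0, 0.015,0,-0.003,0,0, 0.015,0,-0.0015,0,0, 0.015,0,0,0,0, 0.015,0,0,0,0]' 40
python3 look.py w4.png; python3 -c "
import cv2;i=cv2.imread('pics/w4.png')[90:230,240:400];cv2.imwrite('pics/w4c.png',cv2.resize(i,None,fx=4,fy=4,interpolation=0))"
```

```text
time_s: 6.68
tool_pos: [0.5283, 0.2181, 0.0469]
tool_rot: [[-0.082, 0.997, 0.002], [0.997, 0.082, 0.0], [0.0, 0.002, -1.0]]
ft_force: [6.8, 1.3, -2.6]
finger_gap: 0.0232
grip_force: 40.0
6.675 [0.52826438 0.21807018 0.04690181] 0.023159053001057032 40.00537633895874 [ 6.75586515  1.29518434 -2.56783314]
tool y ang 4.700132089106581
round_grip {'centre': [324.6, 280.0], 'conf': 0.62} [0.52841852 0.21739577] scale axes rel TCP [ 9.83571476e-05 -6.84773223e-04]
set_clip {'centre': [325.3, 134.3], 'conf': 0.62} [0.52416437 0.2767325 ] scale axes rel TCP [0.00072048 0.05880101]
```

View pics/w4c.png

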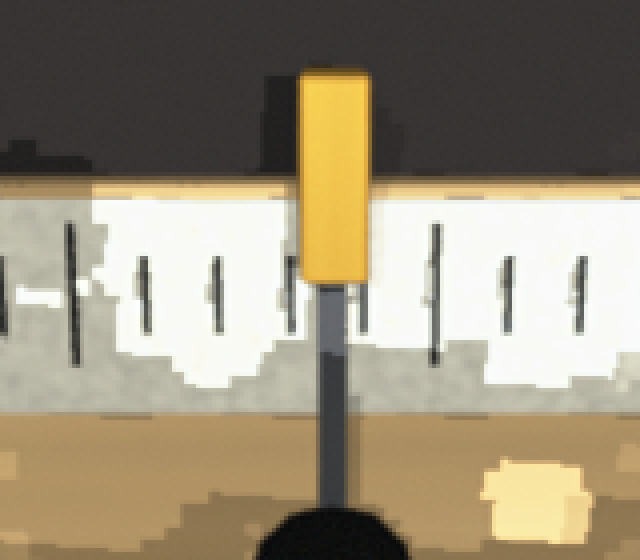

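The pointer is within 0.4 mm of the clip centre. Now I'll hold for 2 s.

```bash
python3 -m pendant '[0.015,0,0,0,0, 0.015,0,0,0,0, 0.015,0,0,0,0, 0.015,0,0,0,0, 0.015,0,0,0,0, 0.015,0,0,0,0, 0.015,0,0,0,0, 0.015,0,0,0,0, 0.015,0,0,0,0, 0.015,0,0,0,0, 0.015,0,0,0,0, 0.015,0,0,0,0]' 
python3 -m pendant '[0.015,0,0,0,0, 0.015,0,0,0,0, 0.015,0,0,0,0, 0.015,0,0,0,0, 0.015,0,0,0,0]'
python3 -m pendant '[0.015,0,0.002,0,0, 0.015,0,0.004,0,0, 0.015,0,0.006,0,0, 0.015,0,0.006,0,0, 0.015,0,0.006,0,0, 0.015,0,0.006,0,0, 0.015,0,0.006,0,0, 0.015,0,0.006,0,0, 0.015,0,0.006,0,0, 0.015,0,0.005,0,0, 0.015,0,0.004,0,0, 0.015,0,0.003,0,0]'
python3 -m pendant '[0.015,0,0.002,0,0, 0.015,0,0.0015,0,0, 0.015,0,0.0015,0,0, 0.015,0,0.001,0,0, 0.015,0,0,0,0, 0.015,0,0,0,0]'
```

```text
time_s: 8.32
tool_pos: [0.5283, 0.2181, 0.0469]
tool_rot: [[-0.082, 0.997, 0.002], [0.997, 0.082, 0.0], [0.0, 0.002, -1.0]]
ft_force: [6.5, 0.3, -2.0]
finger_gap: 0.0234
grip_force: 40.0
time_s: 8.95
tool_pos: [0.5283, 0.218, 0.0469]
tool_rot: [[-0.082, 0.997, 0.002], [0.997, 0.082, 0.0], [0.0, 0.002, -1.0]]
ft_force: [6.2, 1.0, -1.5]
finger_gap: 0.0232
grip_force: 40.0
time_s: 10.45
tool_pos: [0.5879, 0.2229, 0.0469]
tool_rot: [[-0.082, 0.997, -0.0], [0.997, 0.082, 0.0], [0.0, -0.0, -1.0]]
ft_force: [1.5, 0.4, 3.9]
finger_gap: 0.0237
grip_force: 40.0
time_s: 11.2
tool_pos: [0.5924, 0.2233, 0.0468]
tool_rot: [[-0.082, 0.997, -0.003], [0.997, 0.082, -0.001], [-0.0, -0.003, -1.0]]
ft_force: [-3.1, -0.3, 8.6]
finger_gap: 0.0238
grip_force: 40.0
```

```bash
python3 -m pendant '[0.05,0,0,0,0, 0.05,0,0,0,0, 0.05,0,0,0,0, 0.05,0,0,0,0, 0.05,0,0,0,0]'
python3 -m pendant '[0.05,0,-0.001,-0.01,0, 0.05,0,0,-0.03,0, 0.05,0,0,-0.04,0, 0.05,0,0,-0.05,0, 0.05,0,0,-0.05,0, 0.05,0,0,0,0, 0.05,0,0,0,0]'
python3 look.py w5.png
```

```text
time_s: 11.82
tool_pos: [0.5937, 0.2234, 0.0467]
tool_rot: [[-0.082, 0.997, -0.0], [0.997, 0.082, 0.0], [0.0, -0.0, -1.0]]
ft_force: [-1.1, -1.1, -0.9]
finger_gap: 0.0496
grip_force: 0.0
time_s: 12.7
tool_pos: [0.5923, 0.2232, 0.2267]
tool_rot: [[-0.082, 0.997, -0.0], [0.997, 0.082, -0.0], [0.0, -0.0, -1.0]]
ft_force: [-1.2, -0.1, -0.8]
finger_gap: 0.0502
grip_force: 0.0
12.7 [0.59233181 0.22320879 0.22671368] 0.0502495666111865 0.0 [-1.18019819 -0.07166234 -0.81124349]
tool y ang 4.698078906089367
round_grip {'centre': [324.3, 179.8], 'conf': 0.69} [0.59299401 0.22449742] scale axes rel TCP [0.00076556 0.00123004]
set_clip {'centre': [257.2, 111.8], 'conf': 0.66} [0.52253399 0.27850488] scale axes rel TCP [-0.06503224  0.06082929]
```

View pics/w5.png

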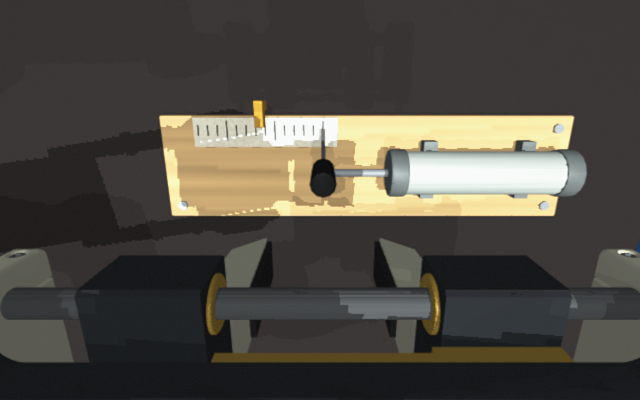

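The post is back home at (323,178), with the same spacing to the barrel as at the start, and the gripper is clear.

```bash
python3 -c "
from workcell import r
print(r.hand_in())"
```

```text
the job is handed in; nothing more can be done
None
```

I drew the round scale's grip out until its pointer was within about 0.4 mm of the clip, held it there for just over 2 s, eased it back home and let go; the flat scale was not touched, and the job was handed in at about 13 s.

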